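# Third hand: press a two-layer display base against a spring stop

### The arm

A 7-joint arm with a two-finger parallel gripper is mounted at the origin on the work surface. World frame = base frame: x ahead of the robot, y to its left, z up, the work surface at z = 0. Lengths are in m, angles in rad, forces in N, time in s.
With the tool pointing down it reaches from about 0.425 to 0.875 m from the base axis. Payload 9.9 kg.
Tool frame: the origin (TCP) lies on the mounting face of the last link; the fingertips stand 173 mm ahead of it and the grasp point (between the pads) lies 155 mm ahead of it; z points along the fingers, y is the line along which they close (so a half turn about z gives the same grasp; the last joint's range is limited). The gripper opens to 85 mm and grips with 20 to 120 N. Pads are 22 mm wide; open, the fingers measure 114 mm over their backs; the gripper's body (76 mm by 85 mm) begins 54 mm behind the grasp point. The pads swing forward as they close: fully open they stand 13 mm farther back than shut.
Start: joints at [1.215, 0.576, 0.025, 1.437, -0.015, 1.129, -0.057], TCP at [0.181, -0.65, 0.405] pointing down, gripper open.
Joint ranges: [-2.76, 2.76], [-0.34, 2.15], [-1.52, 1.57], [0.19, 2.46], [-1.09, 4.23], [0.17, 1.99], [-2.82, 2.82]. Speed limits (rad/s): [2.22, 2.22, 3.01, 3.01, 3.14, 3.14, 3.14].

### API

Orientations are given as a 3x3 rotation matrix whose columns are the frame's x, y, z axes.
In Python, from plant import * gives the robot as it stands.
- The arm moves only by the tool move_arm, never from a script. Its argument "deltas" is a list of rows, each a list of 4 numbers: the shift along the tool's x, y, z in mm, then the turn about the tool's z in rad. In form: [[x, y, z, twist], ...]. A call has 1 to 20 rows; each row shifts and turns the commanded pose from where the row before left it, along the tool's axes as they then stand; what a row does not reach is not made up. A row lasts 1/10 s, in which the tool goes at most 50 mm and 8.59 degrees, less where a joint would pass 70% of its speed; a pose out of reach is approached as far as the arm can. A call with a gripper value outside its range is refused whole. "jaw" is the finger opening in mm, from 0 to 85.4, set as the call begins (left out, the last holds). The fingers move at their own pace and stop on an object; "grip_force" is the grip in N (left out, the last holds). Time passes only in rows, so rows that do not move let the fingers close. It gives the time, the measured TCP pose, the force, the opening and the grip force at its end, in the units of the state.
- state(): the state, without advancing time (a new reading comes with each control period).
- capture(name): name is "side" or "top"; returns a dict with "color" (480x640x3 uint8, red, green, blue), "K" (3x3 intrinsics, pixels), "position" and "attitude" of the camera in the world. Camera axes: x right, y up, looking along -z (the intrinsics and any distortion apply to the point x, -y, -z); pixel columns grow to the right and rows downward; lengths in m; the calibration is good to about 2 mm. A picture is of the moment at which its call begins. There is no depth.
- finish_job(): hands the job in; it is judged then, once.
The state is a dict: "clock": time; "q": joint angles; "joint_velocities": joint speeds; "joint_efforts": joint torques, N m; "tcp_pos": TCP position; "tcp_rot": TCP orientation; "wrist_force": force on the tool from outside, world axes, zero at the start; "ft_torque": the same for the moment, N m; "gripper_width": opening from 0.0 (shut) to 1.0 (fully open); "gripper_force": force on a finger pad.
Only numpy, scipy, OpenCV 4.12 (cv2) and the standard library are available. Lean on these libraries where they do the work, as an engineer would, in place of code of your own. Each camera call takes 0.05 s, during which the arm holds its last target. There are 200 camera calls.

### The job

Lay the aluminium plate squarely on top of the dark wooden board in the pressing jig, edges flush, without dropping it. Then push the two-layer pile along the bed, both layers together, squarely against the jig's spring stop until the stop's red pointers stand over the middle of the green bands (never driving the stop to the end of its travel), and hold it there steadily so that someone can drive the screws: the program finishes while still pressing. Leave everything else on the desk where it is.

Things in the scene. Friction and masses are not known exactly. Their poses are not given: they have to be found in the camera images.
- jig: fixed jig: grey flat bed 280 (its x) x 130 (y) x 12 mm thick, no side guides, open at the near end. Origin: centre of its underside; +x is the pressing direction, away from the robot. The spring stop crosses the bed; behind it a black housing (28 x 120 mm, top 42 mm above the desk) at x = 108 to 136 mm. White scales with green bands lie on the bed at both sides
- stop (a joint): travel of the spring stop along jig +x in m: 0 at rest, 0.040 at the end of its travel. Pushing force is 2 N when it starts to move and 0.4 N more for each mm (10 N at 0.020). The red pointers stand over the green bands from 0.013 to 0.027; over the middle is 0.020
- stop_face (a point): centre of the flat front face (looking to jig -x) of the spring stop, 15 mm above the bed; at rest at jig x = 50 mm, y = 0. The stop is an aluminium bar 92 mm wide (jig y), 12 mm thick, from 1 to 29 mm above the bed, with a red pointer tab at each end, 6 mm behind the face
- board: loose dark wooden board 100 (its x) x 60 (its y) x 16 mm, about 80 g, lying flat on the jig's bed short of the stop, a little askew, long side roughly along jig x; two small dark screw holes along its middle. Origin at the centre of its underside, z up
- plate: loose aluminium plate 100 (its x) x 60 (its y) x 8 mm, about 130 g, lying flat on the desk to the left or right of the jig; same outline as the board, two dark screw holes along its middle, the same either way round. Origin at the centre of its underside, z up
- brush_rest: bystander: blue ceramic brush rest with four ridges, 90 x 26 x 19 mm, loose on the desk on the other side of the jig from the plate; origin at the centre of its underside, long along its x
- file: bystander: steel file with an orange handle, 235 mm long (along its y), 24 mm wide, 15 mm high, loose on the desk beyond the jig; origin on its underside, at 115 mm from the blade's end
- turntable: fixed bystander: turntable 180 mm across and 22 mm high with a white plastic motorcycle frame (130 mm long) fixed upright on it, 107 mm high in all, near the left edge of the desk; origin at the centre of its underside
- organizer: fixed bystander: black tool organizer over tilt-out bins, 220 mm long (its y), 120 mm deep (its x), 130 mm high with brushes standing to 176 mm, near the right edge of the desk; origin at the centre of its underside
Things that resemble listed ones, but are neither listed nor needed, are in the scene too. Several things look just like the plate: the one meant starts nearest to the robot's base.

How it is judged:
By the outcome, as a careful person would: the job done as asked, in the order asked, and still so for the second after the job is handed in, while the arm keeps its last pose, push and grip.
It also fails if it takes over 51 s, if anything falls off the work surface, if the arm or the gripper's body presses on something with over 40 N, if the wrist force passes 120 N, or if a joint passes its speed limit or range.

## Working session

There is one attempt and no reset: what is moved stays moved. The work goes in short steps, Python scripts to look and compute and a tool call to move; the robot and the scene stay as the last step left them, time stands still between calls to the robot, and variables do not carry over. Pictures are saved under pics/ and viewed, at most 10 in all, crops included, and the job is handed in when it is done.

Besides the shell and the picture viewer there is one more tool, called after ">>>" as name(argument=value, ...), one argument or row to a line, values as JSON. move_arm: Moves the arm, as the interface text tells. Its arguments: {"type":"object","properties":{"deltas":{"type":"array"},"jaw":{"type":"number"},"grip_force":{"type":"number"}},"required":["deltas"]}

```bash
mkdir -p pics
cat > h.py <<'E'
from plant import *
import numpy as np, cv2
def snap(n,f):
    c=capture(n); cv2.imwrite('pics/'+f,cv2.cvtColor(c['color'],cv2.COLOR_RGB2BGR))
    np.savez('pics/'+f+'.npz',**{k:np.array(v) for k,v in c.items()}); return c
def load(f): return dict(np.load('pics/'+f+'.npz'))
def px2w(c,uv,z):
    K=c['K'];out=[]
    for u,v in uv:
        d=np.array([(u-K[0,2])/K[0,0],-(v-K[1,2])/K[1,1],-1.]); R=np.array(c['attitude']); d=R@d; p=np.array(c['position'])
        out.append(p+d*(z-p[2])/d[2])
    return np.array(out)
def w2px(c,P):
    R=np.array(c['attitude']);q=(np.atleast_2d(P)-c['position'])@R; K=c['K']
    return np.c_[K[0,2]-K[0,0]*q[:,0]/q[:,2],K[1,2]+K[1,1]*q[:,1]/q[:,2]]
E
python3 - <<'E'
from h import *
for n in ['top','side']:
    c=snap(n,n+'0.png'); print(n,c.keys(),c['K'],c['position'],c['attitude'])
s=state();print(s)
E
```

```text
top dict_keys(['color', 'K', 'position', 'attitude']) [[548.18833543   0.         323.4326951 ]
 [  0.         548.18833543 242.27994468]
 [  0.           0.           1.        ]] [0.34665732 0.01425495 1.57426565] [[ 0.00466746  0.98281403 -0.1845394 ]
 [-0.99988064  0.00730479  0.01361412]
 [ 0.01472817  0.18445383  0.98273082]]
side dict_keys(['color', 'K', 'position', 'attitude']) [[526.65074753   0.         328.07748658]
 [  0.         526.65074753 229.41680058]
 [  0.           0.           1.        ]] [ 0.53447403 -0.90337886  1.18269838] [[ 0.99161162  0.1035261  -0.07738696]
 [-0.12913876  0.76834197 -0.62687623]
 [-0.0054384   0.63161141  0.77526605]]
{'clock': 0.1, 'q': array([ 1.21519134,  0.57644151,  0.024841  ,  1.43782449, -0.01500926,
        1.12901657, -0.05649625]), 'joint_velocities': array([-2.15622520e-04, -3.29538302e-03,  1.84094339e-04, -3.80552189e-04,
        4.18022135e-04,  1.14307726e-03,  5.14690179e-05]), 'joint_efforts': array([ 7.12403358e-03, -7.67295814e+01,  2.25840770e+00, -2.86608052e+01,
        1.59218564e-02,  8.49708711e-03, -2.84573440e-05]), 'tcp_pos': array([ 0.18120085, -0.65006649,  0.40393277]), 'tcp_rot': array([[ 9.63277769e-01,  2.68506464e-01, -4.66492683e-04],
       [ 2.68506861e-01, -9.63276708e-01,  1.43143664e-03],
       [-6.50115456e-05, -1.50412758e-03, -9.99998867e-01]]), 'wrist_force': array([0.64228994, 0.29436069, 0.18155495]), 'ft_torque': array([ 0.04542219,  0.01802674, -0.00909251]), 'gripper_force': 0.0, 'gripper_width': 0.9991035030520837}
```

View pics/top0.png

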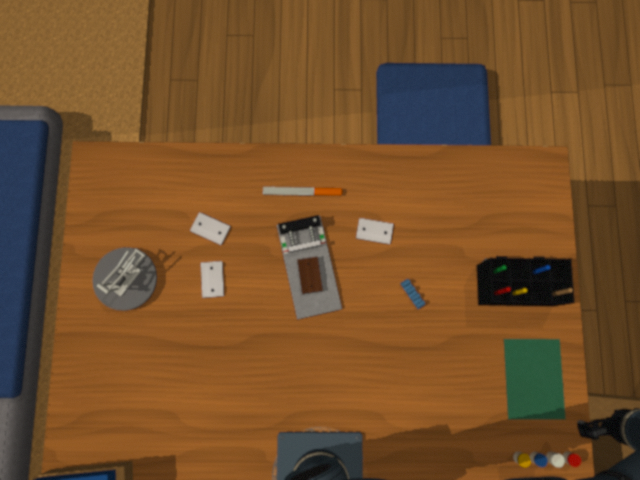

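View pics/side0.png

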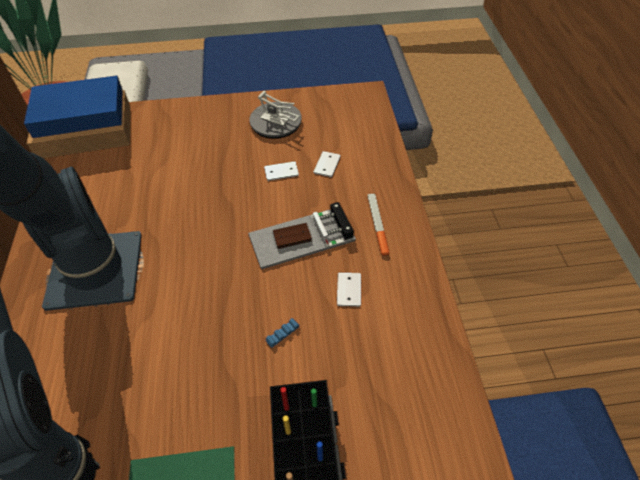

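Three plate-like things in top view: A (212,279), B (210,228), C (375,231). A is the closest to the base at about (320,460), and it sits on the opposite side of the jig from the brush rest, so A fits. I'll confirm with enlarged crops.

Run:
```python
from h import *
a=cv2.imread('pics/top0.png')[205:325,190:350]; cv2.imwrite('pics/t1.png',cv2.resize(a,None,fx=5,fy=5,interpolation=cv2.INTER_CUBIC))
a=cv2.imread('pics/side0.png')[150:270,240:400]; cv2.imwrite('pics/s1.png',cv2.resize(a,None,fx=5,fy=5,interpolation=cv2.INTER_CUBIC))
c=load('top0.png')
for n,p in dict(A=(212,279),B=(210,228),C=(375,231)).items():
    w=px2w(c,[p],.008)[0]; print(n,w,np.hypot(*w[:2]))
```

```text
A [0.53145151 0.3110789  0.008     ] 0.6158009345667246
B [0.68063577 0.3231646  0.008     ] 0.7534589593181379
C [ 0.67543871 -0.15801935  0.008     ] 0.6936768425806907
```

View pics/t1.png

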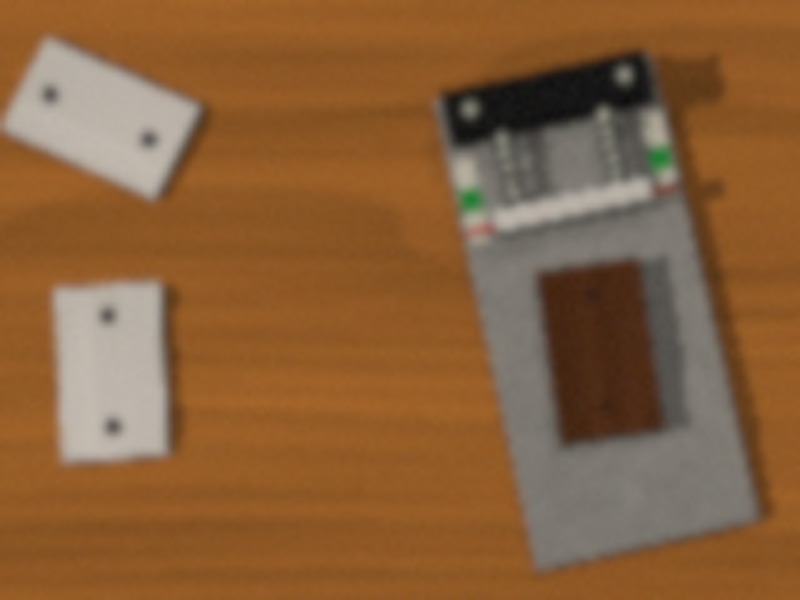

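View pics/s1.png

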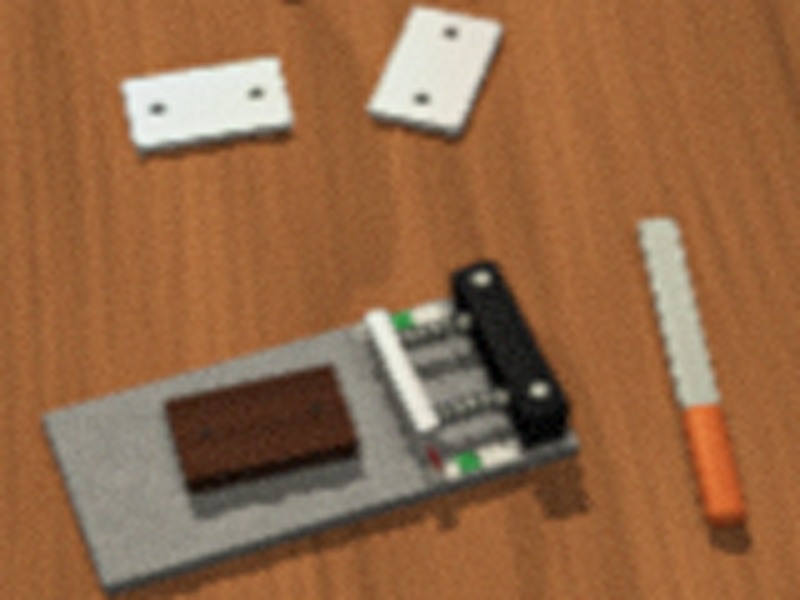

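The crops confirm A, at t1 crop corners (52,287), (162,280), (171,456), (62,463). The board's top face is about (538,271) to (662,428), and the stop is short of the green bands. Next I'll fit the poses in both views.

```bash
cat > fit.py <<'E'
from h import *
from scipy.optimize import minimize
S=5
def box(p,L,W,z0,z1):
    x,y,t=p; R=np.array([[np.cos(t),-np.sin(t)],[np.sin(t),np.cos(t)]])
    return np.array([[*(R@[a*L/2,b*W/2]+[x,y]),z] for a in(-1,1) for b in(-1,1) for z in(z0,z1)])
def crop(c,r):
    u,v,w,h=r; a=cv2.cvtColor(c['color'][v:v+h,u:u+w],cv2.COLOR_RGB2BGR)
    return cv2.resize(a,None,fx=S,fy=S,interpolation=cv2.INTER_CUBIC)
def cpx(c,r,P): return (w2px(c,P)-[r[0],r[1]]+.5)*S-.5
def fit(items,p0,L,W,z0,z1):  # items: (cam,rect,mask)
    def cost(p):
        e=0;B=box(p,L,W,z0,z1)
        for c,r,m in items:
            im=np.zeros_like(m); h=cv2.convexHull(cpx(c,r,B).astype(np.float32))
            cv2.fillPoly(im,[np.round(h*16).astype(np.int32)],255,cv2.LINE_AA,4)
            e+=cv2.absdiff(im,m).sum()/255
        return e
    b=None
    for k in range(3):
        s=np.array(p0)+np.vstack([np.zeros(3),np.diag([.006,.006,.08])])*(1 if k%2==0 else -1)
        b=minimize(cost,p0,method='Nelder-Mead',options=dict(initial_simplex=s,xatol=1e-5,fatol=.5)); p0=b.x
    return b.x,b.fun/sum((m>0).sum() for _,_,m in items)
def biggest(m):
    n,l,st,_=cv2.connectedComponentsWithStats(m); k=1+st[1:,4].argmax(); m=np.uint8(l==k)*255
    cs,_=cv2.findContours(m,cv2.RETR_EXTERNAL,cv2.CHAIN_APPROX_NONE); cv2.drawContours(m,cs,-1,255,-1); return m
def pmask(b):
    h=cv2.cvtColor(b,cv2.COLOR_BGR2HSV); return biggest(np.uint8((h[...,1]<75)&(h[...,2]>100))*255)
def bmask(b):
    h=cv2.cvtColor(b,cv2.COLOR_BGR2HSV); return biggest(np.uint8((h[...,1]>110)&(h[...,2]<105))*255)
E
python3 - <<'E'
from fit import *
from scipy.optimize import least_squares
T=load('top0.png');D=load('side0.png')
rt=(196,256,34,46); rs=(260,156,42,28)
bt=(292,252,36,46); bs=(270,220,44,32)
P=[(T,rt,pmask(crop(T,rt))),(D,rs,pmask(crop(D,rs)))]
B=[(T,bt,bmask(crop(T,bt))),(D,bs,bmask(crop(D,bs)))]
vis=[]
for n,I,z,p0 in(('plate',P,(0,.008),(.53,.31,.0)),('board',B,(.012,.028),(.55,.04,.1))):
    for J in(I[:1],I[1:],I): p,e=fit(J,p0,.1,.06,*z); print(n,p.round(4),round(e,3))
    for c,r,m in I:
        a=crop(c,r); cs,_=cv2.findContours(m,cv2.RETR_EXTERNAL,cv2.CHAIN_APPROX_NONE); cv2.drawContours(a,cs,-1,(0,255,0),1)
        h=cv2.convexHull(cpx(c,r,box(p,.1,.06,*z)).astype(np.float32)); cv2.polylines(a,[h.round().astype(int)],True,(0,0,255),1)
        o=np.zeros((240,240,3),np.uint8); o[:min(240,a.shape[0]),:min(240,a.shape[1])]=a[:240,:240]; vis.append(o)
cv2.imwrite('pics/fit0.png',cv2.resize(np.vstack([np.hstack(vis[:2]),np.hstack(vis[2:])]),(600,600)))
# jig from points
f=lambda q,o:(np.array(q,float)+.5)/5-.5+o
tp=f([(535,570),(763,516)],(190,205)); tw=[(-.14,.065,.012),(-.14,-.065,.012)]
te=f([(440,100),(475,275),(510,450)],(190,205)); te2=f([(690,200),(725,350),(750,460)],(190,205))
sp=f([(45,413),(105,583)],(240,150)); se=f([(200,551),(350,509),(500,466)],(240,150)) # right edge top
def W(q,l):
    R=np.array([[np.cos(q[2]),-np.sin(q[2])],[np.sin(q[2]),np.cos(q[2])]]); return (R.T@(l[:,:2]-q[:2]).T).T
def res(q,use):
    o=[]
    if 't' in use:
        o+=[W(q,px2w(T,tp,.012))-np.array(tw)[:,:2]]; o+=[W(q,px2w(T,te,.012))[:,1]-.065,W(q,px2w(T,te2,.012))[:,1]+.065]
    if 's' in use:
        o+=[W(q,px2w(D,sp,.012))-np.array(tw)[:,:2],W(q,px2w(D,se,.012))[:,1]+.065]
    return np.concatenate([np.ravel(x) for x in o])
for u in('t','s','ts'):
    r=least_squares(res,[.6,.04,.1],args=(u,),x_scale=[.01,.01,.1]); print('jig',u,r.x.round(4),(r.fun*1000).round(1))
E
```

```text
plate [0.5322 0.3119 0.0859] 0.02
plate [0.5348 0.3103 0.0834] 0.051
plate [0.5327 0.3118 0.0881] 0.047
board [0.5439 0.0315 0.1497] 0.161
board [0.547  0.0328 0.1431] 0.183
board [0.5445 0.0319 0.1204] 0.172
jig t [0.5723 0.0335 0.2221] [-1.   1.5  1.  -1.  -0.6  0.4  1.4 -0.1 -0.8 -0.8]
jig s [0.5751 0.0347 0.2291] [ 0.3 -2.9 -0.3  0.5  2.7  0.6 -0.8]
jig ts [0.5737 0.034  0.2247] [-2.3  1.8 -0.7 -0.8 -1.1  0.2  1.5 -0.4 -0.8 -0.7  1.5 -3.2  1.5  0.2
  2.6  0.9 -0.1]
```

View pics/fit0.png

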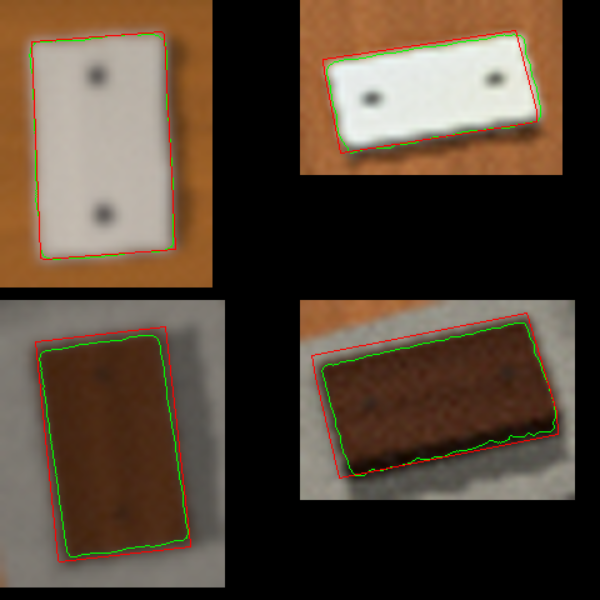

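Plate fit is good: the two cameras agree to about 2.5 mm, with a steady offset. The board mask was too tight, so I'll refit it looser and plan the approach path.

```bash
cat > go.py <<'E'
from h import *
def yaw(s): return np.arctan2(s['tcp_rot'][1,0],s['tcp_rot'][0,0])
def rows(start,pts):
    "start (x,y,z,yaw); pts list of same; rounded tool rows"
    p=np.array(start,float);out=[]
    for q in pts:
        d=np.array(q)-p; c,s=np.cos(p[3]),np.sin(p[3]); X=np.array([c,s,0]);Y=np.array([s,-c,0])
        r=[round(1000*(d[:3]@X)),round(1000*(d[:3]@Y)),round(-1000*d[2]),round(-d[3],2)]
        p[:3]+=(r[0]*X+r[1]*Y)/1000-np.array([0,0,r[2]])/1000; p[3]-=r[3]; out.append(r)
    print('end',p.round(4),'n',len(out)); return out
def here():
    s=state(); return [*s['tcp_pos'],yaw(s)]
def ease(n): t=np.linspace(0,1,n+1)[1:]; return .6*t+.4*t*t*(3-2*t)
E
python3 - <<'E'
from fit import *; from go import *
T=load('top0.png');D=load('side0.png')
bt=(292,252,36,46); bs=(270,220,44,32)
def bm(b):
    b=b.astype(int); return biggest(np.uint8(((b[...,2]-b[...,0])>(22))&(b[...,2]<125))*255)
B=[(T,bt,bm(crop(T,bt))),(D,bs,bm(crop(D,bs)))]
for J in(B[:1],B[1:],B): p,e=fit(J,(.545,.032,.14),.1,.06,.012,.028); print('board',p.round(4),round(e,3))
p=here();print(np.round(p,4))
r0,a0=np.hypot(p[0],p[1]),np.arctan2(p[1],p[0]); t=(.5335,.3111,.26,.086); r1,a1=np.hypot(*t[:2]),np.arctan2(t[1],t[0])
pts=[]
for e in ease(32):
    a=a0+(a1-a0)*e; r=r0+(r1-r0)*e; pts.append((r*np.cos(a),r*np.sin(a),p[2]+(t[2]-p[2])*max(0,(e-.6)/.4),p[3]+(t[3]-p[3])*e))
for i in rows(p,pts): print(i,end=',')
E
```

```text
board [0.544  0.0318 0.1494] 0.042
board [0.5465 0.0356 0.1485] 0.177
board [0.5452 0.0322 0.1451] 0.113
[ 0.1812 -0.6501  0.4039  0.2718]
end [0.534  0.3108 0.2599 0.0818] n 32
[24, -2, 0, np.float64(0.0)],[28, -2, 0, np.float64(0.01)],[29, -5, 0, np.float64(0.0)],[31, -6, 0, np.float64(0.01)],[33, -9, 0, np.float64(0.0)],[34, -11, 0, np.float64(0.01)],[35, -14, 0, np.float64(0.0)],[35, -17, 0, np.float64(0.01)],[36, -19, 0, np.float64(0.01)],[35, -23, 0, np.float64(0.0)],[34, -25, 0, np.float64(0.01)],[32, -29, 0, np.float64(0.01)],[31, -31, 0, np.float64(0.0)],[29, -33, 0, np.float64(0.01)],[26, -36, 0, np.float64(0.01)],[23, -38, 0, np.float64(0.0)],[21, -39, 0, np.float64(0.01)],[17, -40, 0, np.float64(0.01)],[14, -41, 4, np.float64(0.0)],[11, -42, 13, np.float64(0.01)],[8, -41, 13, np.float64(0.01)],[4, -41, 13, np.float64(0.0)],[2, -39, 12, np.float64(0.01)],[-1, -39, 12, np.float64(0.01)],[-4, -37, 12, np.float64(0.0)],[-5, -35, 11, np.float64(0.01)],[-8, -32, 11, np.float64(0.0)],[-8, -31, 10, np.float64(0.01)],[-10, -28, 9, np.float64(0.0)],[-10, -25, 9, np.float64(0.01)],[-10, -23, 8, np.float64(0.0)],[-10, -20, 7, np.float64(0.01)],
```

>>> move_arm(
  deltas=[
    [24,-2,0,0],
    [28,-2,0,0.01],
    [29,-5,0,0],
    [31,-6,0,0.01],
    [33,-9,0,0],
    [34,-11,0,0.01],
    [35,-14,0,0],
    [35,-17,0,0.01],
    [36,-19,0,0.01],
    [35,-23,0,0],
    [34,-25,0,0.01],
    [32,-29,0,0.01],
    [31,-31,0,0],
    [29,-33,0,0.01],
    [26,-36,0,0.01],
    [23,-38,0,0],
  ],
  jaw=76,
  grip_force=30,
)

```text
clock: 1.7
tcp_pos: [0.5995, -0.2412, 0.4042]
tcp_rot: [[0.984, 0.181, -0.001], [0.181, -0.984, 0.0], [-0.001, -0.0, -1.0]]
wrist_force: [0.7, -0.3, -0.5]
gripper_width: 0.89
gripper_force: 0.0
```

>>> move_arm(
  deltas=[
    [21,-39,0,0.01],
    [17,-40,0,0.01],
    [14,-41,4,0],
    [11,-42,13,0.01],
    [8,-41,13,0.01],
    [4,-41,13,0],
    [2,-39,12,0.01],
    [-1,-39,12,0.01],
    [-4,-37,12,0],
    [-5,-35,11,0.01],
    [-8,-32,11,0],
    [-8,-31,10,0.01],
    [-10,-28,9,0],
    [-10,-25,9,0.01],
    [-10,-23,8,0],
    [-10,-20,7,0.01],
    [0,0,0,0],
    [0,0,0,0],
    [0,0,0,0],
  ],
)

```text
clock: 3.6
tcp_pos: [0.5348, 0.3096, 0.2608]
tcp_rot: [[0.997, 0.08, 0.001], [0.08, -0.997, -0.001], [0.0, 0.001, -1.0]]
wrist_force: [0.2, 0.1, 1.4]
gripper_width: 0.888
gripper_force: 0.0
```

Run:
```python
from go import *
s=state(); print(s['clock'],np.round(here(),4),s['gripper_width'],s['wrist_force'],s['tcp_rot'][:,2],s['q'])
a=snap('side','s2.png')['color']; b=snap('top','t2.png')['color']
f=lambda im:cv2.resize(cv2.cvtColor(im,cv2.COLOR_RGB2BGR),None,fx=4,fy=4,interpolation=cv2.INTER_CUBIC)
cv2.imwrite('pics/v2.png',np.hstack([f(a[70:220,230:330]),f(b[200:350,160:260])]))
```

```text
3.6 [0.5348 0.3096 0.2608 0.0806] 0.8880839585247855 [0.20753886 0.08789084 1.40642473] [ 5.25058005e-04 -6.73504327e-04 -9.99999635e-01] [-0.61896233  0.64279643  0.02894783  1.75831501 -0.02444895  0.74077447
 -2.06796537]
```

View pics/v2.png

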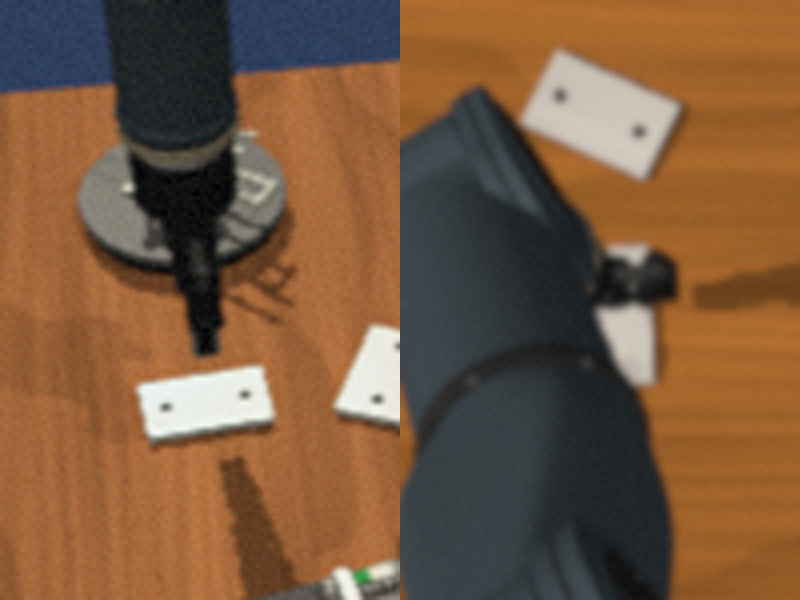

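The fingers hang centred over plate A: side crop shows the finger at (205,350) above the plate centre (205,403). Going down.

>>> move_arm(
  deltas=[
    [-1,-1,20,0],
    [0,0,25,0],
    [0,0,20,0],
    [0,0,10,0],
    [0,0,5,0],
    [0,0,3,0],
    [0,0,3,0],
    [0,0,0,0],
    [0,0,0,0],
  ],
)

```text
clock: 4.6
tcp_pos: [0.5332, 0.3117, 0.1753]
tcp_rot: [[0.997, 0.082, 0.001], [0.082, -0.997, 0.001], [0.001, -0.0, -1.0]]
wrist_force: [1.0, 0.6, 0.3]
gripper_width: 0.89
gripper_force: 0.0
```

>>> move_arm(
  deltas=[
    [0,0,1,0],
    [0,0,1,0],
    [0,0,1,0],
    [0,0,0,0],
  ],
)

```text
clock: 5.0
tcp_pos: [0.5329, 0.3116, 0.1716]
tcp_rot: [[0.997, 0.082, -0.0], [0.082, -0.997, -0.0], [-0.0, 0.0, -1.0]]
wrist_force: [0.3, 0.3, -0.5]
gripper_width: 0.89
gripper_force: 0.0
```

>>> move_arm(
  deltas=[
    [0,0,1,0],
    [0,0,0,0],
    [0,0,0,0],
    [0,0,0,0],
    [0,0,0,0],
    [0,0,0,0],
    [0,0,0,0],
    [0,0,0,0],
  ],
  jaw=50,
  grip_force=40,
)

```text
clock: 5.8
tcp_pos: [0.533, 0.3116, 0.1708]
tcp_rot: [[0.997, 0.082, 0.0], [0.082, -0.997, 0.0], [0.0, -0.0, -1.0]]
wrist_force: [-1.7, -0.4, 6.0]
gripper_width: 0.688
gripper_force: 43.3
```

Run:
```python
from go import *
p=here(); p[2]+=.06; t=np.array([.5448,.0331,.2308,.149]); pts=[np.array(p)+(t-p)*e for e in ease(16)]
for i in rows(p,pts): print([float(v) for v in i],end=',')
```

```text
end [0.5453 0.0332 0.2308 0.1517] n 16
[0.0, 12.0, 0.0, -0.0],[-1.0, 14.0, 0.0, -0.01],[-1.0, 16.0, 0.0, -0.0],[-1.0, 17.0, 0.0, -0.0],[-1.0, 19.0, 0.0, -0.01],[-1.0, 20.0, 0.0, -0.0],[-1.0, 20.0, 0.0, -0.01],[-1.0, 21.0, 0.0, -0.0],[-2.0, 21.0, 0.0, -0.01],[-2.0, 20.0, 0.0, -0.0],[-1.0, 20.0, 0.0, -0.01],[-2.0, 19.0, 0.0, -0.0],[-1.0, 18.0, 0.0, -0.01],[-2.0, 15.0, 0.0, -0.0],[-1.0, 14.0, 0.0, -0.0],[-1.0, 12.0, 0.0, -0.01],
```

>>> move_arm(
  deltas=[
    [0,0,-2,0],
    [0,0,-4,0],
    [0,0,-8,0],
    [0,0,-12,0],
    [0,0,-14,0],
    [0,0,-12,0],
    [0,0,-6,0],
    [0,0,-2,0],
    [0,0,0,0],
    [0,0,0,0],
  ],
)

```text
clock: 6.8
tcp_pos: [0.5328, 0.3115, 0.2303]
tcp_rot: [[0.997, 0.082, -0.001], [0.082, -0.997, -0.0], [-0.001, 0.0, -1.0]]
wrist_force: [-0.2, 0.4, -1.8]
gripper_width: 0.686
gripper_force: 43.2
```

The wrist now reads −1.8 N vertical, about the plate's weight, so the plate is held. Carrying it over the board.

>>> move_arm(
  deltas=[
    [0,8,0,0],
    [-1,14,0,-0.01],
    [-1,16,0,0],
    [-1,17,0,0],
    [-1,19,0,-0.01],
    [-1,20,0,0],
    [-1,20,0,-0.01],
    [-1,21,0,0],
    [-2,21,0,-0.01],
    [-2,20,0,0],
    [-1,20,0,-0.01],
    [-2,19,0,0],
    [-1,18,0,-0.01],
    [-2,15,0,0],
    [-1,14,0,0],
    [-1,12,0,-0.01],
    [0,4,0,0],
    [0,0,0,0],
    [0,0,0,0],
  ],
)

```text
clock: 8.7
tcp_pos: [0.5456, 0.0339, 0.2307]
tcp_rot: [[0.988, 0.152, 0.0], [0.152, -0.988, 0.001], [0.0, -0.001, -1.0]]
wrist_force: [-0.7, 0.4, -1.7]
gripper_width: 0.685
gripper_force: 43.2
```

Run:
```python
from go import *
s=state(); print(s['clock'],np.round(here(),4),s['wrist_force'],s['gripper_force'])
a=snap('side','s3.png')['color']; b=snap('top','t3.png')['color']
f=lambda im:cv2.resize(cv2.cvtColor(im,cv2.COLOR_RGB2BGR),None,fx=4,fy=4,interpolation=cv2.INTER_CUBIC)
cv2.imwrite('pics/v3.png',np.hstack([f(a[150:300,240:340]),f(b[200:350,260:360])]))
```

```text
8.7 [0.5456 0.0339 0.2307 0.1526] [-0.69062826  0.4067435  -1.70381834] 43.23081314563751
```

View pics/v3.png

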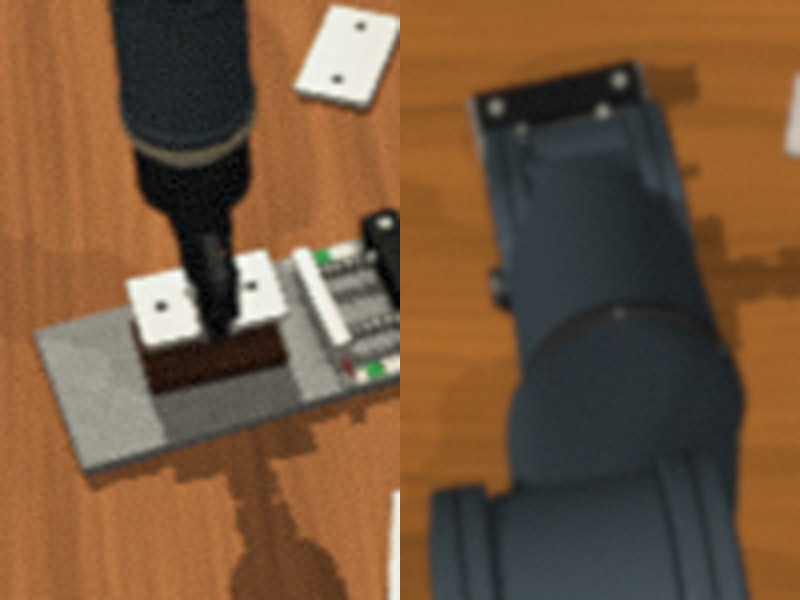

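The plate is held level above the board: side crop shows the plate near (207,300) and the board edge at about (145–287, 345–390). Lowering.

>>> move_arm(
  deltas=[
    [-1,1,6,0],
    [0,0,10,0],
    [0,0,7,0],
    [0,0,4,0],
    [0,0,2,0],
    [0,0,1,0],
    [0,0,0,0],
    [0,0,0,0],
  ],
)

```text
clock: 9.6
tcp_pos: [0.5448, 0.032, 0.2009]
tcp_rot: [[0.989, 0.151, 0.0], [0.151, -0.989, 0.0], [0.0, -0.0, -1.0]]
wrist_force: [0.2, -0.1, -1.5]
gripper_width: 0.69
gripper_force: 43.2
```

>>> move_arm(
  deltas=[
    [0,0,0.5,0],
    [0,0,0.5,0],
    [0,0,0,0],
  ],
)

```text
clock: 9.9
tcp_pos: [0.5447, 0.0321, 0.1997]
tcp_rot: [[0.988, 0.151, 0.0], [0.151, -0.988, 0.0], [0.0, -0.0, -1.0]]
wrist_force: [-0.1, 0.1, -1.4]
gripper_width: 0.684
gripper_force: 43.2
```

>>> move_arm(
  deltas=[
    [0,0,0.5,0],
    [0,0,0.5,0],
    [0,0,0,0],
  ],
)

```text
clock: 10.2
tcp_pos: [0.5447, 0.032, 0.1988]
tcp_rot: [[0.989, 0.151, 0.0], [0.151, -0.989, 0.0], [0.0, 0.0, -1.0]]
wrist_force: [0.0, 0.9, 1.5]
gripper_width: 0.687
gripper_force: 43.5
```

>>> move_arm(
  deltas=[
    [0,0,0.5,0],
    [0,0,0,0],
  ],
)

```text
clock: 10.4
tcp_pos: [0.5447, 0.032, 0.1988]
tcp_rot: [[0.989, 0.151, 0.0], [0.151, -0.989, 0.0], [0.0, 0.0, -1.0]]
wrist_force: [-2.3, -0.6, 8.9]
gripper_width: 0.684
gripper_force: 44.2
```

Contact made at z ≈ 0.199. I'll release, lower the fingers astride both layers, and squeeze to line up the sides.

>>> move_arm(
  deltas=[
    [0,0,-0.5,0],
    [0,0,0,0],
    [0,0,0,0],
    [0,0,0,0],
    [0,0,0,0],
  ],
  jaw=76,
)

```text
clock: 10.9
tcp_pos: [0.5447, 0.0321, 0.1986]
tcp_rot: [[0.989, 0.151, -0.0], [0.151, -0.989, 0.0], [-0.0, -0.0, -1.0]]
wrist_force: [-0.2, 0.4, 0.3]
gripper_width: 0.89
gripper_force: 0.0
```

>>> move_arm(
  deltas=[
    [0,0,3,0],
    [0,0,4,0],
    [0,0,4,0],
    [0,0,3,0],
    [0,0,0,0],
    [0,0,0,0],
  ],
)

```text
clock: 11.5
tcp_pos: [0.5447, 0.032, 0.1845]
tcp_rot: [[0.988, 0.151, -0.0], [0.151, -0.988, -0.0], [-0.0, 0.0, -1.0]]
wrist_force: [0.2, -0.2, -0.2]
gripper_width: 0.89
gripper_force: 0.0
```

>>> move_arm(
  deltas=[
    [0,0,0,0],
    [0,0,0,0],
    [0,0,0,0],
    [0,0,0,0],
    [0,0,0,0],
    [0,0,0,0],
    [0,0,0,0],
  ],
  jaw=50,
  grip_force=30,
)

```text
clock: 12.2
tcp_pos: [0.5448, 0.032, 0.1849]
tcp_rot: [[0.989, 0.151, 0.0], [0.151, -0.989, -0.0], [0.0, 0.0, -1.0]]
wrist_force: [-1.6, -0.5, 4.7]
gripper_width: 0.694
gripper_force: 33.4
```

Run:
```python
from go import *
s=state(); p=here(); print(s['clock'],np.round(p,4),s['wrist_force'],s['gripper_force'],s['gripper_width'])
j=np.array([.5737,.034]);y=.2247
c,sn=np.cos(y),np.sin(y); d=np.array(p[:2])-j; print('jig frame',c*d[0]+sn*d[1],-sn*d[0]+c*d[1],'dyaw',y-p[3])
```

```text
12.2 [0.5448 0.032  0.1849 0.1516] [-1.64941387 -0.48609703  4.74897617] 33.41104120016098 0.6943869932895106
jig frame -0.028626226937325198 0.004457614396416301 dyaw 0.07308680114442259
```

>>> move_arm(
  deltas=[
    [0,0,0,-0.02],
    [0,0,0,-0.02],
    [0,0,0,-0.02],
    [0,0,0,-0.013],
    [0,1,0,0],
    [0,1.5,0,0],
    [0,1.5,0,0],
    [0,0.5,0,0],
    [0,0,0,0],
    [0,0,0,0],
  ],
)

```text
clock: 13.2
tcp_pos: [0.5459, 0.0286, 0.1849]
tcp_rot: [[0.975, 0.224, 0.001], [0.224, -0.975, 0.001], [0.001, -0.001, -1.0]]
wrist_force: [-0.6, 3.5, 5.0]
gripper_width: 0.699
gripper_force: 33.5
```

>>> move_arm(
  deltas=[
    [0,0,0,0],
    [0,0,0,0],
    [0,0,0,0],
    [0,0,0,0],
    [0,0,0,0],
  ],
  jaw=78,
)

```text
clock: 13.7
tcp_pos: [0.5457, 0.0276, 0.1846]
tcp_rot: [[0.975, 0.223, -0.0], [0.223, -0.975, -0.0], [-0.0, 0.0, -1.0]]
wrist_force: [-0.0, 0.3, -0.4]
gripper_width: 0.911
gripper_force: 0.0
```

>>> move_arm(
  deltas=[
    [0,0,-8,0],
    [0,0,-15,0],
    [0,0,-20,0],
    [0,0,-20,0],
    [-10,0,-10,0],
    [-25,0,0,0],
    [-30,0,0,0],
    [-15,0,0,0],
    [-8,0,0,0],
    [0,0,0,0],
    [0,0,0,0],
  ],
)

```text
clock: 14.8
tcp_pos: [0.4606, 0.0082, 0.2579]
tcp_rot: [[0.975, 0.223, 0.001], [0.223, -0.975, 0.0], [0.001, -0.0, -1.0]]
wrist_force: [0.1, 0.5, -0.3]
gripper_width: 0.913
gripper_force: 0.0
```

Run:
```python
from fit import *; from go import *
s=state(); p=here(); print(s['clock'],np.round(p,4),s['wrist_force'],s['gripper_force'],s['gripper_width'])
j=np.array([.5737,.034]);y=.2247
c,sn=np.cos(y),np.sin(y); d=np.array(p[:2])-j; print('jig frame',c*d[0]+sn*d[1],-sn*d[0]+c*d[1],'dyaw',y-p[3])
a=snap('side','s4.png')['color']; b=snap('top','t4.png')['color']
f=lambda im:cv2.resize(cv2.cvtColor(im,cv2.COLOR_RGB2BGR),None,fx=4,fy=4,interpolation=cv2.INTER_CUBIC)
cv2.imwrite('pics/v4.png',np.hstack([f(a[150:300,250:350]),f(b[200:350,260:360])]))
```

```text
14.8 [0.4606 0.0082 0.2579 0.2249] [ 0.12736938  0.5473979  -0.28890889] 0.0 0.9125341500994509
jig frame -0.11602041131834087 9.196861086805189e-05 dyaw -0.00022272162167116805
```

View pics/v4.png

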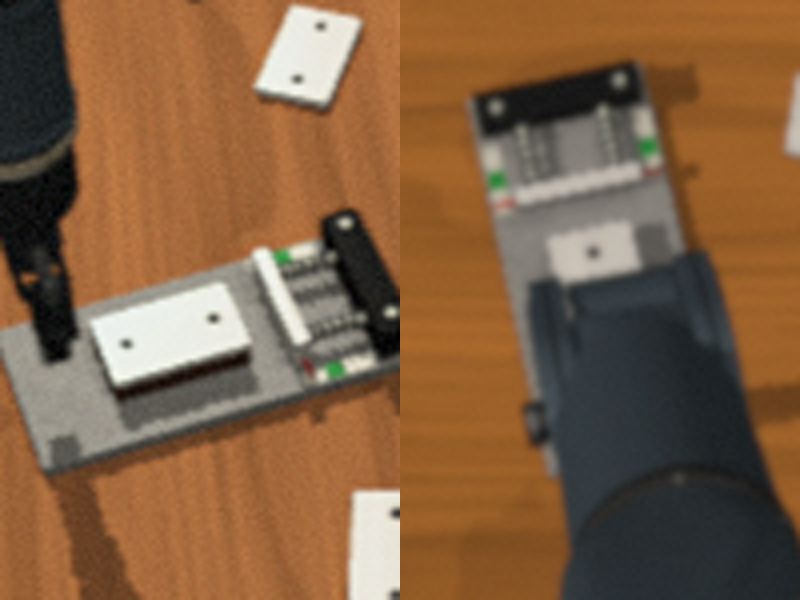

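The plate lies square on the board, side crop (90–250, 285–385), about 28 mm short of the stop. Now lowering the half-open fingers behind the pile for a two-point push.

>>> move_arm(
  deltas=[
    [0,0,5,0],
    [0,0,10,0],
    [0,0,15,0],
    [0,0,15,0],
    [0,0,12,0],
    [0,0,6,0],
    [0,0,4,0],
    [0,0,2,0],
    [0,0,0,0],
    [0,0,0,0],
  ],
  jaw=30,
)

```text
clock: 15.9
tcp_pos: [0.4601, 0.0081, 0.189]
tcp_rot: [[0.975, 0.223, 0.001], [0.223, -0.975, 0.0], [0.001, 0.0, -1.0]]
wrist_force: [0.2, -1.0, -0.0]
gripper_width: 0.351
gripper_force: 0.0
```

>>> move_arm(
  deltas=[
    [4,0,0,0],
    [4,0,0,0],
    [3,0,0,0],
    [2,0,0,0],
    [2,0,0,0],
    [2,0,0,0],
    [2,0,0,0],
    [2,0,0,0],
    [2,0,0,0],
    [2,0,0,0],
    [2,0,0,0],
    [2,0,0,0],
    [2,0,0,0],
    [2,0,0,0],
    [2,0,0,0],
    [2,0,0,0],
    [0,0,0,0],
    [0,0,0,0],
  ],
)

```text
clock: 17.7
tcp_pos: [0.4963, 0.0164, 0.1888]
tcp_rot: [[0.975, 0.223, 0.001], [0.223, -0.975, 0.0], [0.001, -0.0, -1.0]]
wrist_force: [-0.4, 0.2, 0.2]
gripper_width: 0.351
gripper_force: 0.0
```

>>> move_arm(
  deltas=[
    [1,0,0,0],
    [2,0,0,0],
    [2,0,0,0],
    [2,0,0,0],
    [2,0,0,0],
    [1,0,0,0],
    [1,0,0,0],
    [1,0,0,0],
    [1,0,0,0],
    [1,0,0,0],
    [1,0,0,0],
    [1,0,0,0],
    [1,0,0,0],
    [0,0,0,0],
    [0,0,0,0],
    [0,0,0,0],
  ],
)

```text
clock: 19.3
tcp_pos: [0.5128, 0.0201, 0.1887]
tcp_rot: [[0.975, 0.223, 0.0], [0.223, -0.975, 0.0], [0.0, -0.0, -1.0]]
wrist_force: [-0.5, 0.0, 0.6]
gripper_width: 0.353
gripper_force: 0.1
```

Run:
```python
from go import *
s=state(); p=here(); print(s['clock'],np.round(p,4),s['wrist_force'],s['ft_torque'])
j=np.array([.5737,.034]);y=.2247
c,sn=np.cos(y),np.sin(y); d=np.array(p[:2])-j; print('jig frame',c*d[0]+sn*d[1],-sn*d[0]+c*d[1],'dyaw',y-p[3])
a=snap('side','s5.png')['color']; b=snap('top','t5.png')['color']
f=lambda im:cv2.resize(cv2.cvtColor(im,cv2.COLOR_RGB2BGR),None,fx=4,fy=4,interpolation=cv2.INTER_CUBIC)
cv2.imwrite('pics/v5.png',np.hstack([f(a[150:300,250:350]),f(b[200:350,260:360])]))
```

```text
19.3 [0.5128 0.0201 0.1887 0.2249] [-0.53996748  0.01804567  0.58960577] [-0.00694436  0.06604478 -0.01631275]
jig frame -0.06250152270193877 7.551733518057144e-05 dyaw -0.0001804920574695612
```

View pics/v5.png

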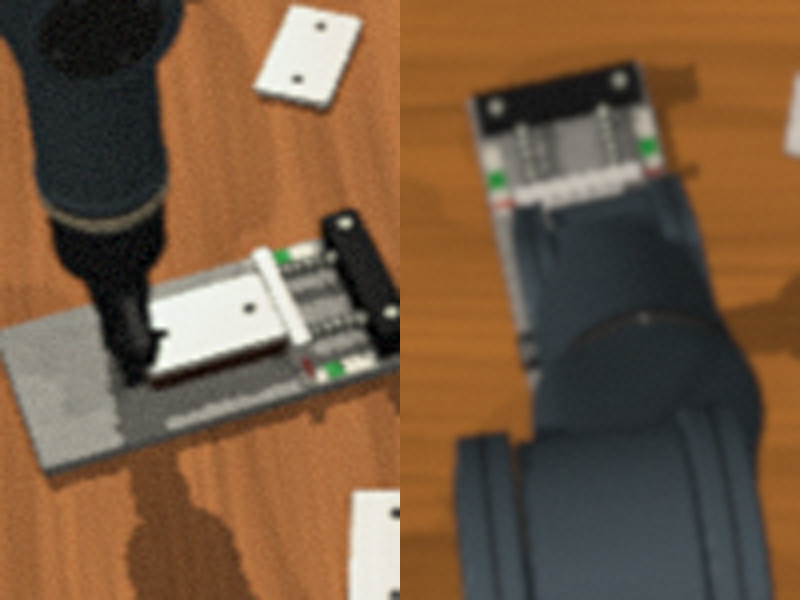

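The pile is pushed together and its front edge is nearly at the stop (side crop x ≈ 285 against the stop at about 295). I'll go on slowly, watching the force.

>>> move_arm(
  deltas=[
    [0.5,0,0,0],
    [0.5,0,0,0],
    [0.5,0,0,0],
    [0.5,0,0,0],
    [0.5,0,0,0],
    [0.5,0,0,0],
    [0.5,0,0,0],
    [0.5,0,0,0],
    [0,0,0,0],
    [0,0,0,0],
  ],
)

```text
clock: 20.4
tcp_pos: [0.5156, 0.0208, 0.1886]
tcp_rot: [[0.975, 0.223, -0.002], [0.223, -0.975, -0.0], [-0.002, -0.0, -1.0]]
wrist_force: [-5.5, -0.4, 4.0]
gripper_width: 0.354
gripper_force: 2.9
```

>>> move_arm(
  deltas=[
    [0.5,0,0,0],
    [0.5,0,0,0],
    [1,0,0,0],
    [1,0,0,0],
    [1,0,0,0],
    [1,0,0,0],
    [0.5,0,0,0],
    [0.5,0,0,0],
    [0,0,0,0],
    [0,0,0,0],
  ],
)

```text
clock: 21.4
tcp_pos: [0.5206, 0.0219, 0.1884]
tcp_rot: [[0.975, 0.223, -0.005], [0.223, -0.975, -0.001], [-0.005, -0.0, -1.0]]
wrist_force: [-9.1, -2.1, 6.2]
gripper_width: 0.352
gripper_force: 4.5
```

>>> move_arm(
  deltas=[
    [0.5,0,0,0],
    [1,0,-0.1,0],
    [1,0,-0.1,0],
    [1,0,-0.1,0],
    [1,0,-0.1,0],
    [1,0,0,0],
    [0.5,0,0,0],
    [0,0,0,0],
    [0,0,0,0],
  ],
)

```text
clock: 22.3
tcp_pos: [0.5261, 0.0232, 0.1884]
tcp_rot: [[0.975, 0.223, -0.006], [0.223, -0.975, -0.001], [-0.006, -0.0, -1.0]]
wrist_force: [-8.6, -2.2, 2.2]
gripper_width: 0.349
gripper_force: 4.6
```

```bash
cat > stop.py <<'E'
from go import *
import sys
def red(c,r):
    u,v,w,h=r; a=c['color'][v:v+h,u:u+w].astype(float); m=np.clip(a[...,0]-1.0*np.maximum(a[...,1],a[...,2])-25,0,None)
    # reject brownish desk: blue close to green for red tab
    m*=((a[...,1]-a[...,2])<22)
    yy,xx=np.mgrid[v:v+h,u:u+w]; return np.array([(xx*m).sum(),(yy*m).sum()])/m.sum(),m.sum()
if __name__=='__main__':
    n=sys.argv[1]; s=state(); p=here(); print(s['clock'],np.round(p,4),s['wrist_force'])
    snap('side','s'+n+'.png'); snap('top','t'+n+'.png')
    j=np.array([.5737,.034]);y=.2247; X=np.array([np.cos(y),np.sin(y)]); print('jig x',(np.array(p[:2])-j)@X)
    for cam,rects in(('side',[(322,232,22,16)]),('top',[(380-60-64+0,0,1,1)][:0]+[(379-60-0,0,1,1)][:0]+[(280,232,16,22),(312,230,18,18)])):
        for r in rects:
            a,ma=red(load(f'{cam}0.png'),r); b,mb=red(load(f'{cam[0]}{n}.png'),r)
            c=load(f'{cam}0.png'); w=px2w(c,[a,b],.02)[:,:2]; print(cam,a.round(2),b.round(2),round(ma),round(mb),'disp mm',((w[1]-w[0])@X*1000).round(2))
E
python3 stop.py 6
python3 - <<'E'
import cv2,numpy as np
f=lambda p,r:cv2.resize(cv2.imread(p)[r[1]:r[1]+45,r[0]:r[0]+60],None,fx=6.6,fy=6.6,interpolation=cv2.INTER_CUBIC)
g=lambda p,r:f('pics/'+p,r)
cv2.imwrite('pics/v6.png',np.vstack([np.hstack([g('side0.png',(300,200)),g('s6.png',(300,200))]),np.hstack([g('top0.png',(275,215)),g('t6.png',(275,215))])]))
E
```

```text
22.3 [0.5261 0.0232 0.1884 0.2247] [-8.59228072 -2.21696729  2.19569062]
jig x -0.04879613528558588
side [328.65 242.12] [331.98 240.46] 154 146 disp mm 10.77
top [285.35 250.61] [283.23 247.  ] 171 22 disp mm 11.64
top [323.15 242.46] [326. 236.] 46 4 disp mm 16.76
```

View pics/v6.png

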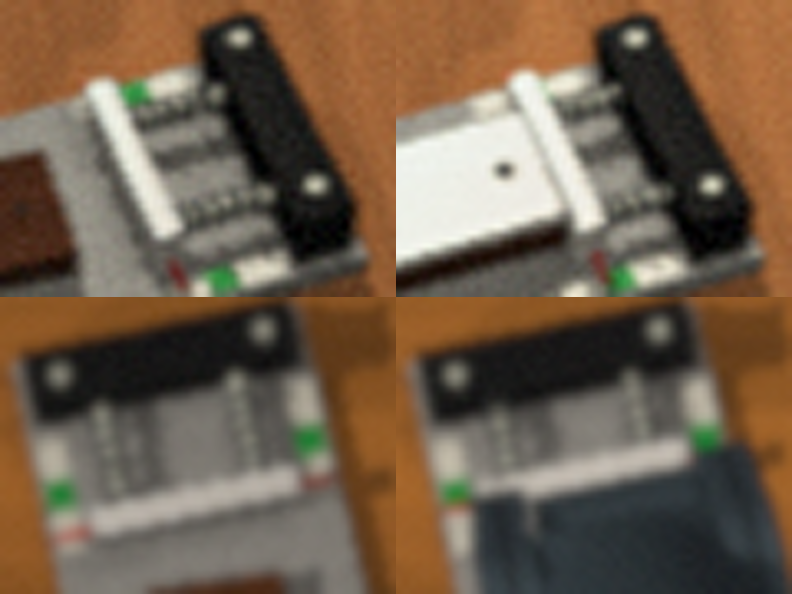

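The stop has moved about 11 mm. The red tab is still short of the green band (side crop: red at 600, green at 622 px), so I'll push about 9 mm more.

>>> move_arm(
  deltas=[
    [0.5,0,0,0],
    [1,0,-0.1,0],
    [1,0,0,0],
    [1,0,-0.1,0],
    [1,0,0,0],
    [1,0,-0.1,0],
    [1,0,0,0],
    [1,0,0,0],
    [0.5,0,0,0],
    [0.5,0,0,0],
    [0,0,0,0],
    [0,0,0,0],
    [0,0,0,0],
  ],
)

```text
clock: 23.7
tcp_pos: [0.5334, 0.0249, 0.1885]
tcp_rot: [[0.975, 0.223, -0.008], [0.223, -0.975, -0.002], [-0.008, -0.0, -1.0]]
wrist_force: [-12.0, -1.6, 3.5]
gripper_width: 0.352
gripper_force: 6.4
```

```bash
python3 stop.py 7
```

```text
23.7 [0.5334 0.0249 0.1885 0.2248] [-12.01825835  -1.58424869   3.49611655]
jig x -0.041296752309131844
side [328.65 242.12] [333.15 239.41] 154 124 disp mm 15.16
top [285.35 250.61] [nan nan] 171 0 disp mm nan
top [323.15 242.46] [325.44 232.33] 46 9 disp mm 27.67stop.py:7: RuntimeWarning: invalid value encountered in divide
  yy,xx=np.mgrid[v:v+h,u:u+w]; return np.array([(xx*m).sum(),(yy*m).sum()])/m.sum(),m.sum()
```

```bash
cat > edge.py <<'E'
from h import *
import sys
j=np.array([.5737,.034]);y=.2247;X=np.array([np.cos(y),np.sin(y)]);Y=np.array([-X[1],X[0]])
def prof(c,yy,xs,z=.041):
    P=np.array([[*(j+x*X+yy*Y),z] for x in xs]); q=w2px(c,P).astype(np.float32)
    g=cv2.cvtColor(c['color'],cv2.COLOR_RGB2GRAY).astype(np.float32); return cv2.remap(g,q[None,:,0],q[None,:,1],cv2.INTER_LINEAR)[0]
xs=np.arange(.04,.1,.0005)
def rear(c):
    o=[]
    for yy in np.arange(-.042,.043,.002):
        p=cv2.GaussianBlur(prof(c,yy,xs)[None],(1,1),0)[0]; d=np.diff(np.convolve(p,np.ones(5)/5,'same'))[4:-4]
        k=d.argmin(); w=np.clip(-d[max(0,k-6):k+7],0,None); o.append((xs[4:-4][max(0,k-6):k+7]*w).sum()/w.sum())
    return np.array(o)
for cam in('side','top'):
    r0=rear(load(cam+'0.png'))
    for n in sys.argv[1:]:
        d=(rear(load(cam[0]+n+'.png'))-r0)*1000; print(cam,n,'median',np.median(d).round(2),d.round(1)[::3])
E
python3 edge.py 5 6 7
```

```text
Traceback (most recent call last):
  File "edge.py", line 15, in <module>
    r0=rear(load(cam+'0.png'))
  File "edge.py", line 12, in rear
    k=d.argmin(); w=np.clip(-d[max(0,k-6):k+7],0,None); o.append((xs[4:-4][max(0,k-6):k+7]*w).sum()/w.sum())
                                                                  ~~~~~~~~~~~~~~~~~~~~~~~~^~
ValueError: operands could not be broadcast together with shapes (8,) (7,)
```

```bash
sed -i 's/d=np.diff(/d=np.gradient(/' edge.py; python3 edge.py 5 6 7
```

```text
side 5 median 0.09 [  0.3   0.  -34.2  -0.1   1.1  -0.    0.4   0.2   0.2   0.1   0.1   0.2
   0.1   0.2   0. ]
side 6 median 12.58 [ 11.9  12.3 -22.   -0.1  13.7  12.2  12.7  12.8  13.   12.8  12.8  12.4
  33.8  34.3  12.1]
side 7 median 19.33 [ 19.   18.9   0.1  -0.   20.2  18.7 -15.1  35.5  20.6  19.4  19.8  20.1
  -2.1  -0.9  20.6]
top 5 median -0.0 [ 0.  -0.   0.   0.  -0.   0.1 -0.   0.  -0.  -1.8 -0.  -0.  -0.1 -0.
 -0. ]
top 6 median 12.23 [12.2 13.9 12.3 12.7 12.3  0.   0.  -0.  11.8 12.3 12.2 12.3 12.5 13.1
 37.1]
top 7 median 20.13 [18.8 20.2 19.3 19.5 19.4  0.  -0.  -0.  20.2 18.9 20.1 21.  20.2 36.7
 37.1]
```

The stop stands at about 19.7 mm, and the two cameras agree. I'll let it settle, check that it's steady, and hand in.

>>> move_arm(
  deltas=[
    [0,0,0,0],
    [0,0,0,0],
    [0,0,0,0],
    [0,0,0,0],
    [0,0,0,0],
    [0,0,0,0],
    [0,0,0,0],
    [0,0,0,0],
    [0,0,0,0],
    [0,0,0,0],
  ],
)

```text
clock: 24.8
tcp_pos: [0.5334, 0.0249, 0.1885]
tcp_rot: [[0.975, 0.223, -0.008], [0.223, -0.975, -0.002], [-0.008, -0.0, -1.0]]
wrist_force: [-12.2, -2.5, 3.6]
gripper_width: 0.353
gripper_force: 6.4
```

```bash
python3 stop.py 8 2>/dev/null| head -2; python3 edge.py 8
python3 - <<'E'
from fit import *
# pile box vs mask of bystanders: changed pixels away from robot/jig
a,b=load('side0.png')['color'].astype(int),load('s8.png')['color'].astype(int)
for n,(u,v,w,h) in dict(file=(362,188,32,72),rest=(260,315,45,35),B=(310,145,36,36),C=(330,268,36,44)).items():
    print(n,abs(a-b)[v:v+h,u:u+w].mean().round(1))
E
```

```text
24.8 [0.5334 0.0249 0.1885 0.2247] [-12.20368093  -2.54358068   3.58638859]
jig x -0.04129822975517297
side 8 median 19.31 [ 19.1  19.   -0.   -0.   20.2  18.6 -15.   21.   20.7  19.3  19.2  20.4
  -2.1  -0.7  20. ]
top 8 median 20.14 [19.5 20.2 19.3 19.5 20.7  0.1 -0.   0.  20.1 18.8 20.1 21.1 20.2 36.6
 37.1]
file 10.0
rest 11.0
B 10.1
C 10.8
```

The push is steady and nothing else on the desk has moved; the differences are only image noise. Handing in.

```bash
python3 -c "
from plant import *
print(finish_job())"
```

```text
the job is handed in; nothing more can be done
None
```

The job is handed in at 24.8 s: the plate lies on the board and the arm is still pressing the pile on the stop at about 19.7 mm (target 20), with a steady push of about 12 N; I squeezed the layers' sides in line and pushed their ends from behind, but made no final close-up check that the edges are flush.

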